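Slide the pencil box and board eraser home in the sloped desk tray

TASK

Put the two loose things away in the sloped tray: first the wooden pencil box in the yellow lane, then the grey board eraser in the green lane, each lying flat and lengthways. Slide each one down its lane, under the strap, so that it carries the loose coloured back stop along until the stop is fully back; you can only feel that, as it suddenly stands firm, so press firmly (about 8 N) but do not ram it, and leave the thing resting against the stop. Leave the jar, lunch tin, protractor and clipboard alone.

Things in the scene. Friction and masses are not known exactly. Their poses are not given: they have to be found in the camera images.
- pencil_box: Closed light-wood pencil box, 150 x 48 x 28 mm, about 0.18 kg (varies); both ends alike for this job. Origin at the centre of its underside; x along its length, z up out of its lid.
- eraser: Grey felt board eraser block, 120 x 48 x 32 mm, about 0.14 kg (varies). Origin at the centre of its underside; x along its length, z up.
- tray: Fixed plywood tray; bed 290 mm long (down the slope), 182 mm wide, sloping down 15 degrees towards its +x; z is up. Origin on the desk under mid-bed, where the bed's face is 62 mm up (100 mm at the upper edge, 25 mm at the lower). Upper 140 mm: open apron without walls; below it two lanes 90 mm apart, walls 24 mm high. Nothing slides by itself: friction holds things on the slope.
- yellow_lane (a point): Mouth of the yellow lane (tray's +y side): point on the bed surface, on the lane's centre line, where the walls begin. x points down the slope along the lane, y across, z square out of the bed. Flared from about 70 mm wide to 53 mm over the first 25 mm, then 53 mm wide. The apron reaches 140 mm up-slope (-x) of here. With the stop fully back, tails still reach the mouth.
- green_lane (a point): Mouth of the green lane (on the tray's -y side); point, axes and sizes as for the yellow lane.
- strap (a point): Aluminium strap, 14 mm wide, that crosses over both lanes: the point is on the bed surface under its middle, 50 mm down-slope of the lane mouths; axes as for the lanes. There is 42 mm of free height below it and its top is 46 mm above the bed. Things must be slid under it and cannot be lowered in from above.
- yellow_stop: Yellow back stop: plate 50 mm wide, 27 mm high, square to the yellow lane. Origin on the bed at mid-face, the face that the thing rests against; x points down the slope. It starts 30 to 98 mm past the mouth and slides back easily (about 1 N) until an unseen catch under the bed stops it firmly, 12 to 40 mm further on, differently each time (70 to 110 mm past the mouth). It stays where left.
- green_stop: Green back stop of the green lane, same make, axes and behaviour as the yellow one, with its own start and its own catch.
- jar: Bystander: glass jar with red twist cap, 72 mm across, 110 mm high. Origin at the centre of its underside.
- lunch_tin: Bystander: closed aluminium lunch tin, 114 x 174 x 59 mm. Origin at the centre of its underside.
- protractor: Bystander: flat white plastic protractor, 120 mm across, 4 mm thick. Origin on its underside at the middle of its straight bar.
- clipboard: Bystander: hardboard clipboard 160 x 220 mm gripped by a spring clamp, lying flat, about 30 mm high at the clamp. Origin at the centre of its underside.
Not all that is in view belongs to the job. Of the things that look like the pencil_box, the smallest one is meant. Of the things that look like the eraser, the middle-sized one is meant.

How it is judged:
By the outcome, as a careful person would: the job done as asked, in the order asked, and still so for the second after the job is handed in, with the robot touching nothing.
It also fails if it takes over 72 s, if anything falls off the work surface, if the arm or the gripper's body presses on something with over 40 N, if the wrist force passes 120 N, or if a joint passes its speed limit or range.

ROBOT

A 7-joint arm with a two-finger parallel gripper is mounted at the origin on the work surface. World frame = base frame: x ahead of the robot, y to its left, z up, the work surface at z = 0. Lengths are in m, angles in rad, forces in N, time in s.
With the tool pointing down it reaches from about 0.4 to 0.9 m from the base axis. Payload 5.5 kg.
Tool frame: the origin (TCP) lies midway between the tips of the shut fingers; the grasp point (between the pads) lies r.pinch_z behind it (r.pinch_z is the distance from the TCP to the grasp point, in m); z points along the fingers, y is the line along which they close (so a half turn about z gives the same grasp; the last joint's range is limited). The gripper opens to 85 mm and grips with 20 to 120 N. Pads are 22 mm wide; open, the fingers measure 114 mm over their backs; the gripper's body (76 mm by 85 mm) begins 54 mm behind the grasp point. The pads swing forward as they close: fully open they stand 13 mm farther back than shut.
Start: joints at [-0.922, 0.501, -0.427, 1.55, 0.221, 1.138, -0.21], TCP at [0.245, 0.602, 0.231] pointing down, gripper open.
Joint ranges: [-2.88, 2.88], [-0.31, 2.03], [-1.54, 1.56], [0.2, 2.42], [-1.41, 4.55], [0.19, 2.02], [-2.57, 2.57]. Speed limits (rad/s): [2.57, 2.57, 3.14, 3.14, 3.14, 3.14, 3.14].

INTERFACE

Orientations are given as [roll, pitch, yaw] about the fixed x, y, z axes, in that order (R = Rz(yaw) Ry(pitch) Rx(roll)).
In Python, from rig import sense, vision, r gives the robot as it stands.
- The arm moves only by the tool step_arm, never from a script. Its argument "series" is a list that holds one entry, the list of rows, each a list of 7 numbers: the shift along the tool's x, y, z in mm, then the turn, a rotation vector about the tool's x, y, z in degrees, then the closure, from -1 (fully open) to 1 (shut). In form: [[[x, y, z, rx, ry, rz, gripper], ...]]. A call has exactly 5 rows; each row is the pose to reach, as a shift and turn from the pose commanded when the call began, along the tool's axes at that moment; what a row does not reach only later rows make up. A row lasts 1/12 s, in which the tool goes at most 41.7 mm and 7.16 degrees, less where a joint would pass 70% of its speed; a pose out of reach is approached as far as the arm can. A call with a gripper value outside its range is refused whole. The fingers move at their own pace and stop on an object; the grip force is fixed at half the most. Time passes only in rows, so rows that repeat a pose let the fingers close, or fill a call up. It gives the time, the measured TCP pose, the force, the opening and the grip force at its end, in the units of the state.
- sense(): the state, without advancing time (a new reading comes with each control period).
- vision.read_camera(name): name is "scene" or "side" or "wrist"; returns a dict with "pixels" (400x640x3 uint8, blue, green, red), "depth" (400x640 float32, m along the optical axis (not along the pixel's ray), 0 where there is no reading), "fx", "fy", "cx", "cy" (pixels), "k1" (the pictures are not rectified: a ray, as slopes to the right and down, at radius r is drawn at 1 + k1 r^2 times it, then the intrinsics apply), "R" (3x3) and "t" (3): a world point X has camera coordinates R X + t. Camera axes: x right, y down, z forward; pixel columns grow to the right and rows downward; lengths in m; the calibration is good to about 2 mm. A picture is of the moment at which its call begins.
- r.hand_in(): hands the job in; it is judged then, once.
The state is a dict: "t": time; "qpos": joint angles; "qvel": joint speeds; "effort": joint torques, N m; "tcp_pos": TCP position; "tcp_rot": TCP orientation; "force": force on the tool from outside, world axes, zero at the start; "torque": the same for the moment, N m; "width": finger opening in m; "grip_force": force on a finger pad.
Only numpy, scipy, OpenCV 4.12 (cv2) and the standard library are available. Lean on these libraries where they do the work, as an engineer would, in place of code of your own. Each camera call takes 0.05 s, during which the arm holds its last target. There are 200 camera calls.

## Working session

There is one attempt and no reset: what is moved stays moved. The work goes in short steps, Python scripts to look and compute and a tool call to move; the robot and the scene stay as the last step left them, time stands still between calls to the robot, and variables do not carry over. Pictures are saved under pics/ and viewed, at most 10 in all, crops included, and the job is handed in when it is done.

Besides the shell and the picture viewer there is one more tool, called after ">>>" as a command line: name --argument value ..., lists and objects as JSON in quotes. step_arm: Moves the arm, as the interface text tells. Its arguments: {"type":"object","properties":{"series":{"type":"array","items":{"type":"array","items":{"type":"array","items":{"type":"number"}}}}},"required":["series"]}

```bash
ls; mkdir -p pics
cat > h.py <<'E'
import numpy as np,cv2
from scipy.spatial.transform import Rotation as Ro
from rig import sense,vision,r
def K(c): return np.array([[c['fx'],0,c['cx']],[0,c['fy'],c['cy']],[0,0,1]]),np.array([c['k1'],0,0,0,0.])
def ray(c,uv):
    k,d=K(c); p=cv2.undistortPoints(np.array(uv,float).reshape(-1,1,2),k,d)[:,0]
    D=np.c_[p,np.ones(len(p))]; R=np.array(c['R']); return -R.T@c['t'], D@R
def onplane(c,uv,z):
    o,D=ray(c,uv); return o+D*((z-o[2])/D[:,2])[:,None]
def cloud(c):
    v,u=np.mgrid[0:400,0:640]; o,D=ray(c,np.c_[u.ravel(),v.ravel()])
    return (o+D*c['depth'].ravel()[:,None]).reshape(400,640,3)
def proj(c,X):
    k,d=K(c); R=np.array(c['R']); return cv2.projectPoints(np.array(X,float).reshape(-1,1,3),cv2.Rodrigues(R)[0],np.array(c['t'],float),k,d)[0][:,0]
E
python3 - <<'E'
from h import *
import pickle
cs={n:vision.read_camera(n) for n in("scene","side","wrist")}
pickle.dump(cs,open('c0.pkl','wb'))
for n,c in cs.items():
    cv2.imwrite(f'pics/{n}0.png',c['pixels']); print(n,c['fx'],c['k1'],-np.array(c['R']).T@c['t'],(c['depth']>0).mean())
s=sense();print({k:np.round(v,3) for k,v in s.items()},r.pinch_z)
E
```

```text
pics
scene 497.6827667472023 0.04189089489630429 [ 1.37956134 -0.14293055  1.37787485] 0.99598828125
side 361.3838349979161 -0.007383069066367774 [ 0.4288539  -1.00718551  0.76383797] 0.99597265625
wrist 295.8959758819558 0.018059579793204033 [0.18007315 0.62768552 0.37220656] 0.99584765625
{'t': np.float64(0.15), 'qpos': array([-0.922,  0.502, -0.427,  1.551,  0.221,  1.138, -0.21 ]), 'qvel': array([-0.001, -0.002, -0.001, -0.004,  0.002,  0.001,  0.   ]), 'effort': array([-7.0000e-03, -5.7004e+01, -5.8260e+00, -2.8128e+01,  1.1000e-02,
        8.0000e-03,  0.0000e+00]), 'tcp_pos': array([0.244, 0.602, 0.23 ]), 'tcp_rot': array([-3.14 , -0.   ,  2.756]), 'force': array([-0.577,  0.419,  0.019]), 'torque': array([-0.046,  0.013,  0.06 ]), 'grip_force': np.float64(0.0), 'width': np.float64(0.085)} 0.0187
```

View pics/scene0.png

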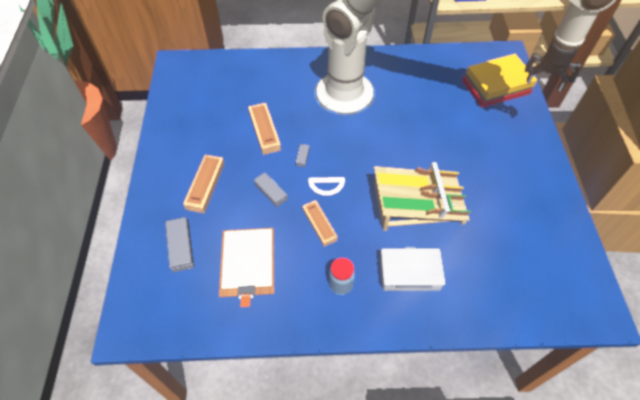

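View pics/side0.png

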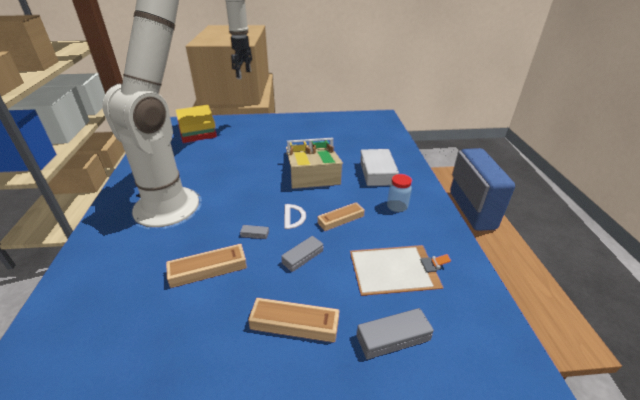

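Scene view: box candidates are at (264,128), (204,183) and (320,222), and eraser candidates at (302,155), (271,188) and (179,244). The box at (320,222) looks smallest and the eraser at (271,188) middle-sized. The tray is at (420,195), sloping down towards image right (+y). In the side view the same box is at (341,216), the same eraser at (302,253) and the tray at (313,163).

```bash
cat >> h.py <<'E'
def blobs(c,zlo=.012,zhi=.06):
    P=cloud(c); m=((P[...,2]>zlo)&(P[...,2]<zhi)&(P[...,0]>.15)&(P[...,0]<1.1)&(abs(P[...,1])<.8)).astype(np.uint8)
    n,l,st,ce=cv2.connectedComponentsWithStats(m)
    for i in range(1,n):
        if st[i,4]<60: continue
        Q=P[l==i]; zt=np.percentile(Q[:,2],90); T=Q[abs(Q[:,2]-zt)<.006]
        (cx,cy),(w,h),a=cv2.minAreaRect((T[:,:2]*1000).astype(np.float32))
        if w<h: w,h,a=h,w,a-90
        print(np.round(ce[i]),st[i,4],'ctr %.0f %.0f size %.0f x %.0f ang %.1f ztop %.0f'%(cx,cy,w,h,a,zt*1000))
E
python3 - <<'E'
from h import *
import pickle
cs=pickle.load(open('c0.pkl','rb'))
for n in("scene","side"): print(n); blobs(cs[n])
for n in("scene","side"):
    c=cs[n]; P=cloud(c); H=cv2.cvtColor(c['pixels'],cv2.COLOR_BGR2HSV)
    reg=(P[...,0]>.3)&(P[...,0]<.75)&(P[...,1]>-.1)&(P[...,1]<.4)&(P[...,2]>.01)&(P[...,2]<.16)
    for nm,lo,hi in(('yel',25,33),('grn',50,75)):
        m=reg&(H[...,0]>=lo)&(H[...,0]<=hi)&(H[...,1]>150)
        l=cv2.connectedComponentsWithStats(m.astype(np.uint8))
        for i in range(1,l[0]):
            if l[2][i,4]>15:
                Q=P[l[1]==i]; b=cv2.boxPoints(cv2.minAreaRect((Q[:,:2]*1000).astype(np.float32))); A=np.c_[Q[:,:2],np.ones(len(Q))]
                print(n,nm,l[2][i],Q.mean(0).round(3),b.round().tolist(),np.linalg.lstsq(A,Q[:,2],rcond=None)[0].round(3))
c=cs['scene']; a=cv2.resize(c['pixels'][140:260,240:360],None,fx=3.3,fy=3.3,interpolation=2); b=cv2.resize(c['pixels'][145:245,365:480],None,fx=3.4,fy=3.96,interpolation=2)
cv2.imwrite('pics/crop1.png',np.hstack([a,b]))
E
```

```text
scene
[266. 134.] 680 ctr 219 -294 size 157 x 66 ang 15.5 ztop 42
[302. 155.] 195 ctr 314 -166 size 82 x 32 ang -12.0 ztop 25
[204. 183.] 1211 ctr 425 -491 size 204 x 66 ang -14.3 ztop 42
[270. 189.] 525 ctr 456 -274 size 121 x 49 ang 38.5 ztop 35
[426. 179.] 129 ctr 461 231 size 52 x 48 ang 87.4 ztop 59
[453. 199.] 857 ctr 520 273 size 169 x 148 ang 3.9 ztop 57
[381. 209.] 132 ctr 548 79 size 137 x 12 ang 8.4 ztop 49
[434. 203.] 197 ctr 554 240 size 59 x 54 ang -7.8 ztop 58
[319. 223.] 695 ctr 587 -117 size 152 x 48 ang 24.3 ztop 32
[179. 244.] 1141 ctr 651 -545 size 163 x 64 ang 12.3 ztop 46
[411. 270.] 1745 ctr 764 146 size 176 x 123 ang 88.3 ztop 59
[340. 288.] 155 ctr 811 -63 size 69 x 26 ang 83.9 ztop 55
[245. 298.] 151 ctr 842 -337 size 31 x 26 ang 2.3 ztop 30
side
[321. 148.] 87 ctr 556 260 size 66 x 55 ang -86.8 ztop 59
[375. 172.] 461 ctr 759 143 size 175 x 114 ang -89.2 ztop 59
[315. 178.] 551 ctr 521 78 size 178 x 12 ang 3.3 ztop 56
[397. 202.] 247 ctr 778 -81 size 70 x 31 ang -22.5 ztop 55
[340. 215.] 625 ctr 584 -117 size 152 x 52 ang 24.5 ztop 32
[254. 230.] 262 ctr 309 -166 size 81 x 35 ang -10.8 ztop 25
[301. 252.] 717 ctr 452 -275 size 122 x 50 ang 39.2 ztop 35
[216. 261.] 1295 ctr 214 -295 size 149 x 69 ang 14.8 ztop 42
[437. 261.] 210 ctr 842 -338 size 27 x 27 ang 0.7 ztop 30
[294. 318.] 2652 ctr 420 -493 size 204 x 68 ang -14.4 ztop 41
[393. 332.] 2343 ctr 647 -548 size 161 x 65 ang 12.0 ztop 46
scene yel [379 174  49  13 396] [0.473 0.154 0.076] [[448.0, 235.0], [457.0, 75.0], [499.0, 78.0], [490.0, 237.0]] [ 0.086 -0.267  0.077]
side yel [296 153  13  12 111] [0.474 0.146 0.081] [[453.0, 223.0], [459.0, 76.0], [495.0, 77.0], [489.0, 225.0]] [ 0.002 -0.264  0.119]
```

View pics/crop1.png

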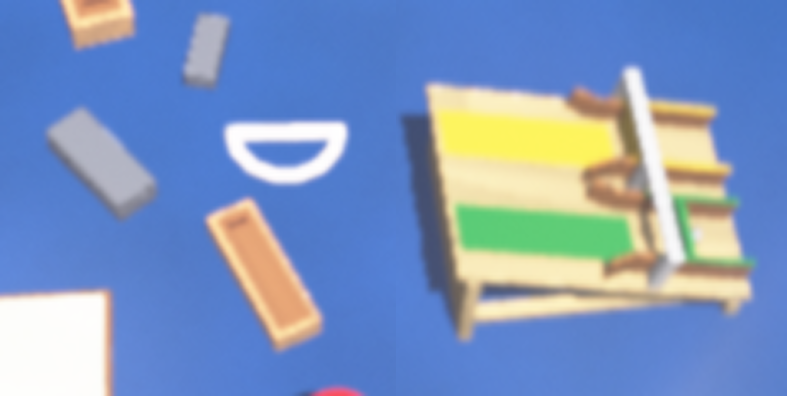

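The crop confirms the choice: box at crop (265,275), measured 152x48, top at about 30 mm; eraser at (100,160), measured 121x49. Both match the given sizes and the other candidates don't. The tray's yellow strip is up (towards the robot), green is below, and the strap is on the right. Next I measure the tray precisely.

```bash
cat >> h.py <<'E'
def goto(pos,R,start=None):
    """shift(mm), rotvec(deg) in tool axes from the current (or given) pose"""
    if start is None: s=sense(); start=(s['tcp_pos'],Ro.from_euler('xyz',s['tcp_rot']))
    p0,R0=start
    print('shift',R0.inv().apply(np.array(pos)-p0).__mul__(1000).round(1),'turn',(R0.inv()*R).as_rotvec(degrees=True).round(1))
def down(yaw): return Ro.from_euler('xyz',[180,0,yaw],degrees=True)
E
python3 - <<'E'
from h import *
import pickle
cs=pickle.load(open('c0.pkl','rb'))
th=np.radians(15)
for n in("scene","side"):
    c=cs[n]; P=cloud(c); H=cv2.cvtColor(c['pixels'],cv2.COLOR_BGR2HSV)
    reg=(P[...,0]>.36)&(P[...,0]<.66)&(P[...,1]>.04)&(P[...,1]<.4)
    # bed plane: robust fit to apron points
    Q=P[reg&(P[...,2]>.065)&(P[...,2]<.105)&(P[...,1]<.19)]; w=np.ones(len(Q),bool)
    for _ in range(6):
        co=np.linalg.lstsq(np.c_[Q[w,:2],np.ones(w.sum())],Q[w,2],rcond=None)[0]; res=Q@[*co[:2],-1]+co[2]; w=abs(res)<.003
    print(n,'plane',co.round(3),'dip',np.degrees(np.arctan(np.hypot(*co[:2]))).round(1),'yaw',np.degrees(np.arctan2(-co[1],-co[0])).round(1),w.sum())
    res=P[...,2]-(P[...,:2]@co[:2]+co[2])
    on=reg&(abs(res)<.004)&(P[...,1]<.19)
    l=cv2.connectedComponentsWithStats(on.astype(np.uint8)); i=1+np.argmax(l[2][1:,4]); A=P[l[1]==i]
    hull=cv2.convexHull((A[:,:2]*1000).astype(np.float32)); b=cv2.minAreaRect(hull); print('apron',cv2.boxPoints(b).round().tolist())
    S=P[reg&(res>.036)&(res<.056)&(P[...,1]>.15)]; b=cv2.minAreaRect((S[:,:2]*1000).astype(np.float32)); print('strap',b, S[:,2].mean().round(3),np.median(res[reg&(res>.036)&(res<.056)&(P[...,1]>.15)]))
    for nm,lo,hi in(('yel',22,35),('grn',50,90)):
        m=reg&(H[...,0]>=lo)&(H[...,0]<=hi)&(H[...,1]>(150 if nm=='yel' else 90))&(abs(res)<.006)
        l=cv2.connectedComponentsWithStats(m.astype(np.uint8)); i=1+np.argmax(l[2][1:,4]); Q=P[l[1]==i]
        v=np.linalg.svd(Q[:,:2]-Q[:,:2].mean(0),full_matrices=False)[2][0]; v*=np.sign(v[1])
        print(nm,l[2][i],Q.mean(0).round(4),'axis',np.degrees(np.arctan2(v[1],v[0])).round(1),'s range',np.percentile((Q[:,:2])@v,[1,99]).round(3))
goto([.585,-.117,.2],down(24.4))
E
```

```text
scene plane [ 0.015 -0.262  0.11 ] dip 14.7 yaw 93.2 1357
apron [[427.0, 189.0], [431.0, 62.0], [617.0, 68.0], [613.0, 195.0]]
strap ((513.1995849609375, 264.5708312988281), (181.33018493652344, 20.1328182220459), 4.192621231079102) 0.095 0.046971663455661616
yel [379 174  49  13 383] [0.473  0.1542 0.0762] axis 93.5 s range [0.049 0.204]
grn [383 197  51  14 508] [0.5624 0.1588 0.0762] axis 94.1 s range [0.041 0.2  ]
side plane [ 0.014 -0.127  0.09 ] dip 7.3 yaw 96.3 221
apron [[426.0, 186.0], [428.0, 124.0], [609.0, 130.0], [607.0, 192.0]]
strap ((446.74688720703125, 252.30105590820312), (31.1505184173584, 0.0), 173.37925720214844) 0.101 0.037035831502762004
yel [296 153  12   8  62] [0.4722 0.1644 0.0763] axis 96.9 s range [0.064 0.154]
grn [319 152  13   8  62] [0.5631 0.1642 0.0775] axis 95.6 s range [0.063 0.157]
shift [-586.  -537.7   31.3] turn [-0.000e+00  1.000e-01  1.335e+02]
```

```bash
cat >> h.py <<'E'
from scipy.spatial.transform import Slerp
def plan(*way,start=None):
    """way: (pos,R,ncalls)...; prints per-call end shift/turn"""
    if start is None: s=sense(); start=(np.array(s['tcp_pos']),Ro.from_euler('xyz',s['tcp_rot']))
    p,R=start
    for q,Rq,n in way:
        q=np.array(q); d=(R.inv()*Rq).as_rotvec(); p0,R0=p,R
        for k in range(1,n+1):
            p2=p0+(q-p0)*k/n; R2=R0*Ro.from_rotvec(d*k/n)
            print('shift',(R.inv().apply(p2-p)*1000).round(1),'turn',(R.inv()*R2).as_rotvec(degrees=True).round(1)); p,R=p2,R2
E
python3 - <<'E'
from h import *
plan(([.585,-.117,.15],down(24.4),4),([.585,-.117,.002],down(24.4),1))
E
```

```text
shift [-146.5 -134.4   20.3] turn [-0.   0.  33.4]
shift [-196.3  -31.6   20.2] turn [-0.   0.  33.4]
shift [-181.3   81.5   20.1] turn [-0.   0.  33.4]
shift [-106.6  167.8   20.1] turn [-0.   0.  33.4]
shift [ -0.  -0. 148.] turn [-0.  0.  0.]
```

>>> step_arm --series '[[[-29,-27,4,0,0,6.7,-1],[-59,-54,8,0,0,13.4,-1],[-88,-81,12,0,0,20,-1],[-117,-108,16,0,0,26.7,-1],[-146,-134,20,0,0,33.4,-1]]]'

```text
t: 0.57
tcp_pos: [0.3297, 0.421, 0.2109]
tcp_rot: [-3.141, 0.0, 2.167]
force: [1.6, 1.1, -0.6]
width: 0.0855
grip_force: 0.0
```

>>> step_arm --series '[[[-39,-6,4,0,0,6.7,-1],[-79,-13,8,0,0,13.4,-1],[-118,-19,12,0,0,20,-1],[-157,-25,16,0,0,26.7,-1],[-196,-32,20,0,0,33.4,-1]]]'

```text
t: 0.98
tcp_pos: [0.4145, 0.2417, 0.1912]
tcp_rot: [3.141, -0.0, 1.584]
force: [0.9, 0.3, -0.6]
width: 0.0853
grip_force: 0.0
```

>>> step_arm --series '[[[-36,16,4,0,0,6.7,-1],[-73,33,8,0,0,13.4,-1],[-109,49,12,0,0,20,-1],[-145,65,16,0,0,26.7,-1],[-181,82,20,0,0,33.4,-1]]]'

```text
t: 1.4
tcp_pos: [0.4997, 0.0623, 0.1712]
tcp_rot: [-3.142, -0.0, 1.001]
force: [1.1, 0.3, -0.6]
width: 0.0856
grip_force: 0.0
```

>>> step_arm --series '[[[-21,34,4,0,0,6.7,-1],[-43,67,8,0,0,13.4,-1],[-64,101,12,0,0,20,-1],[-85,134,16,0,0,26.7,-1],[-107,168,20,0,0,33.4,-1]]]'

```text
t: 1.82
tcp_pos: [0.5847, -0.1175, 0.1509]
tcp_rot: [-3.141, 0.0, 0.419]
force: [0.7, 0.9, 0.5]
width: 0.0855
grip_force: 0.0
```

Run:
```python
from h import *
s=sense(); print(s['t'],s['tcp_pos'],s['qpos'])
c=vision.read_camera('wrist'); cv2.imwrite('pics/w1.png',c['pixels']); blobs(c,.01,.06)
plan(([.585,-.117,.002],down(24.4),1))
```

```text
1.8167 [ 0.58472169 -0.11752333  0.15094351] [-0.06845287  0.47248233  0.28857713  1.78077384 -0.16483445  0.91214494
 -0.86030686]
[ 82. 158.] 8588 ctr 521 78 size 183 x 13 ang 6.5 ztop 56
[316. 184.] 8072 ctr 584 -117 size 149 x 48 ang 24.7 ztop 28
[391. 321.] 1910 ctr 481 -250 size 49 x 47 ang -52.9 ztop 32
shift [  2.8 -12.  148.6] turn [ 0.4  0.  -1.3]
```

Run:
```python
from h import *
s=sense(); print(s['t'],s['tcp_pos'],s['tcp_rot'],s['qvel'])
vision.read_camera('wrist'); s=sense(); print(s['t'],s['tcp_pos'],s['tcp_rot'],s['qvel'])
plan(([.584,-.117,.002],down(24.6),1))
```

```text
1.8667 [ 0.58674385 -0.12805027  0.15072801] [3.13403459e+00 3.74206138e-04 4.03475797e-01] [-0.01620794 -0.06169638 -0.00203074  0.07962362  0.07285401 -0.00610028
  0.08049368]
1.9167 [ 0.5851324  -0.12501366  0.15071538] [3.13619788e+00 1.66977297e-03 4.11415916e-01] [-0.04830984 -0.04024387 -0.08133173  0.05839078 -0.00615737  0.02253145
  0.03489036]
shift [  2.4  -8.6 148.7] turn [ 0.3  0.1 -1. ]
```

>>> step_arm --series '[[[0,0,30,0,0,0,-1],[0,0,65,0,0,0,-1],[0,0,100,0,0,0,-1],[0,0,115,0,0,0,-1],[0,0,120,0,0,0,-1]]]'

```text
t: 2.33
tcp_pos: [0.581, -0.1148, 0.0274]
tcp_rot: [-3.137, 0.006, 0.425]
force: [-0.2, -0.5, -0.0]
width: 0.0855
grip_force: 0.0
```

>>> step_arm --series '[[[0,0,10,0,0,0,-1],[0,0,20,0,0,0,-1],[0,0,27,0,0,0,-1],[0,0,27,0,0,0,-1],[0,0,27,0,0,0,-1]]]'

```text
t: 2.75
tcp_pos: [0.5845, -0.1161, 0.0045]
tcp_rot: [3.141, -0.0, 0.424]
force: [-0.6, -0.0, 0.6]
width: 0.0854
grip_force: 0.0
```

>>> step_arm --series '[[[0,0,1,0,0,0,1],[0,0,1,0,0,0,1],[0,0,1,0,0,0,1],[0,0,1,0,0,0,1],[0,0,1,0,0,0,1]]]'

```text
t: 3.17
tcp_pos: [0.5851, -0.1164, 0.0042]
tcp_rot: [3.141, -0.001, 0.424]
force: [-0.0, -0.6, 4.9]
width: 0.047
grip_force: 63.5
```

>>> step_arm --series '[[[0,0,0,0,0,0,1],[0,0,-5,0,0,0,1],[0,0,-25,0,0,0,1],[0,0,-50,0,0,0,1],[0,0,-70,0,0,0,1]]]'

```text
t: 3.58
tcp_pos: [0.5834, -0.1159, 0.0737]
tcp_rot: [-3.141, 0.002, 0.424]
force: [0.4, 0.1, -2.6]
width: 0.0467
grip_force: 62.6
```

>>> step_arm --series '[[[0,0,-20,0,0,0,1],[0,0,-45,0,0,0,1],[0,0,-70,0,0,0,1],[0,0,-80,0,0,0,1],[0,0,-80,0,0,0,1]]]'

```text
t: 4.0
tcp_pos: [0.586, -0.1164, 0.1558]
tcp_rot: [3.139, -0.004, 0.424]
force: [0.2, -0.2, -2.7]
width: 0.0471
grip_force: 62.7
```

Run:
```python
from h import *
import pickle
c=vision.read_camera('scene'); pickle.dump(c,open('c1.pkl','wb'))
w=vision.read_camera('wrist'); pickle.dump(w,open('w1.pkl','wb'))
s=sense(); print(s['t'],s['tcp_pos'],s['tcp_rot'],s['width'],s['grip_force'])
P=cloud(w); 
import sys
m=(P[...,2]>.09)&(np.linalg.norm(P[...,:2]-s['tcp_pos'][:2],axis=2)<.12)
l=cv2.connectedComponentsWithStats(m.astype(np.uint8))
for i in range(1,l[0]):
    if l[2][i,4]>100:
        Q=P[l[1]==i]; print(l[2][i],Q.min(0).round(3),Q.max(0).round(3))
cv2.imwrite('pics/w2.png',w['pixels'])
```

```text
4.1 [ 0.5836492  -0.11579057  0.15241016] [-3.14079301e+00  7.94635864e-04  4.24236823e-01] 0.04732709447782481 62.745505571365356
[    0   100   639   300 76079] [ 0.546 -0.172  0.16 ] [ 0.661 -0.051  0.296]
```

View pics/w2.png

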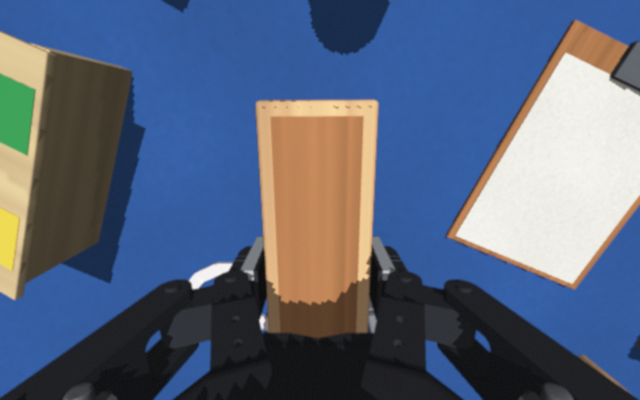

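The wrist view shows the box gripped straight: its front edge is at (318,103) and the pads are at (255,255) and (380,255). Next I carry it to a hover above the yellow apron, tilted to the slope.

```bash
cat >> h.py <<'E'
PSI,O=93.6,np.array([.517,.209,.062])
def frame(psi=None):
    a=np.radians(PSI if psi is None else psi); b=np.radians(15)
    t=np.array([np.cos(a)*np.cos(b),np.sin(a)*np.cos(b),-np.sin(b)]); n=np.array([np.cos(a)*np.sin(b),np.sin(a)*np.sin(b),np.cos(b)])
    return t,np.cross(n,t),n
def lane(s,h,side,psi=None):
    """TCP pose, s mm past the mouth, h mm above the bed; side +1 yellow, -1 green"""
    t,y,n=frame(psi); return O+((s-5)*t+45*side*y+h*n)/1000, Ro.from_matrix(np.c_[t,-y,-n])
E
python3 - <<'E'
from h import *
p,R=lane(-75,70,1); print(p)
plan((p,R,3), start=(np.array([.5845,-.116,.1535]),down(24.3)))
E
```

```text
[0.47580328 0.14713443 0.15032033]
shift [  3.1 -94.9   1.1] turn [ -3.   -4.4 -23. ]
shift [ 39.7 -86.   -5.4] turn [ -3.   -4.4 -23. ]
shift [ 69.3 -63.4 -13.7] turn [ -3.   -4.4 -23. ]
```

>>> step_arm --series '[[[0,-19,0,-0.6,-0.9,-4.6,1],[1,-38,0,-1.2,-1.8,-9.2,1],[2,-57,0,-1.8,-2.6,-13.8,1],[3,-76,1,-2.4,-3.5,-18.4,1],[3,-95,1,-3,-4.4,-23,1]]]'

```text
t: 4.52
tcp_pos: [0.546, -0.0274, 0.1498]
tcp_rot: [3.109, 0.089, 0.829]
force: [0.2, 0.2, -3.0]
width: 0.0466
grip_force: 62.6
```

>>> step_arm --series '[[[8,-17,-1,-0.6,-0.9,-4.6,1],[16,-34,-2,-1.2,-1.8,-9.2,1],[24,-52,-3,-1.8,-2.6,-13.8,1],[32,-69,-4,-2.4,-3.5,-18.4,1],[40,-86,-5,-3,-4.4,-23,1]]]'

```text
t: 4.93
tcp_pos: [0.5098, 0.0602, 0.1486]
tcp_rot: [3.11, 0.18, 1.231]
force: [0.4, -0.3, -3.0]
width: 0.0471
grip_force: 62.7
```

>>> step_arm --series '[[[20,-17,-4,-0.8,-1.1,-6,1],[38,-34,-7,-1.5,-2.2,-11.5,1],[57,-52,-11,-2.3,-3.3,-17.5,1],[69,-63,-14,-3,-4.4,-23,1],[69,-63,-14,-3,-4.4,-23,1]]]'

```text
t: 5.35
tcp_pos: [0.4721, 0.1526, 0.1476]
tcp_rot: [-3.134, 0.261, 1.651]
force: [0.8, 1.3, -3.1]
width: 0.0469
grip_force: 62.7
```

Run:
```python
from h import *
import pickle
vision.read_camera('side')
w=vision.read_camera('wrist'); pickle.dump(w,open('w2.pkl','wb')); cv2.imwrite('pics/w3.png',w['pixels'])
s=sense(); print(s['t'],s['tcp_pos'],s['tcp_rot'],s['width'])
goto(*lane(-75,70,1))
P=cloud(w); t,y,n=frame(); X=(P-O)*1000; L=np.stack([X@t+5,X@y,X@n],-1)  # tray coords, s from mouth
np.save('L.npy',L)
st=(abs(L[...,2]-46)<5)&(abs(L[...,0]-50)<25)&(abs(L[...,1])<110); Q=L[st]; print('strap',len(Q),np.percentile(Q,[1,50,99],axis=0).round(1),np.polyfit(Q[:,1],Q[:,0],1))
H=cv2.cvtColor(w['pixels'],cv2.COLOR_BGR2HSV)
for nm,lo,hi in(('yel',22,32),('grn',50,90)):
    m=(H[...,0]>=lo)&(H[...,0]<=hi)&(H[...,1]>140)&(abs(L[...,2])<40)&(L[...,0]<160)
    l=cv2.connectedComponentsWithStats(m.astype(np.uint8))
    for i in range(1,l[0]):
        if l[2][i,4]>80: Q=L[l[1]==i]; print(nm,l[2][i],'lo/med/hi',np.percentile(Q,[2,50,98],axis=0).round(1).tolist(),'dy/ds',np.polyfit(Q[:,0],Q[:,1],1).round(3))
```

```text
5.45 [0.47414128 0.14755403 0.1482672 ] [-3.13595919  0.26290212  1.63909629] 0.04693865159030338
shift [-1.   1.6 -1.9] turn [-0.2  0.1  0.3]
strap 7420 [[ 43.  -85.3  42.1]
 [ 46.7  -0.5  45.2]
 [ 51.   92.1  46.9]] [4.30286845e-05 4.67781442e+01]
yel [280  19  80   6 333] lo/med/hi [[50.9, 25.7, 3.3], [51.3, 47.5, 8.0], [51.7, 71.3, 12.4]] dy/ds [  18.296 -891.15 ]
yel [ 286   45   67   55 3546] lo/med/hi [[8.1, 27.7, -1.6], [24.4, 48.4, -0.2], [39.5, 69.3, 1.2]] dy/ds [-1.1000e-02  4.8777e+01]
grn [ 421   48   72   66 2832] lo/med/hi [[5.9, -61.6, -1.7], [25.0, -42.1, -0.3], [38.5, -22.6, 1.2]] dy/ds [ -0.073 -40.498]
grn [ 403  195   61   92 3436] lo/med/hi [[-130.7, -60.4, -1.6], [-99.8, -40.1, -0.3], [-68.0, -21.3, 1.0]] dy/ds [  0.167 -23.586]
```

View pics/w3.png

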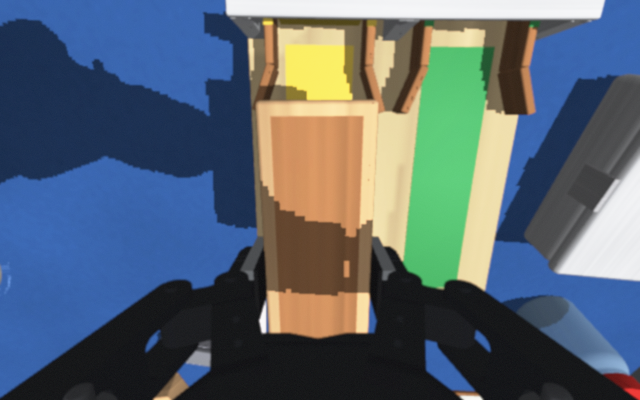

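The wrist view shows the box nose at (318,103) in line with the yellow mouth between walls at (270,60) and (370,60), with the strap along the top edge and the green lane at (470,80). The strap and lane measurements put the tray origin about 3 mm off, so I correct for that.

```bash
cat >> h.py <<'E'
_t,_y,_n=frame(); O=O+(-3.2*_t+3.0*_y)/1000
E
python3 - <<'E'
from h import *
import pickle
L=np.load('L.npy')+[3.2,-3.0,0]
w=pickle.load(open('w2.pkl','rb')); m=np.zeros((400,640),bool); m[102:200,240:400]=1
Q=L[m&(L[...,2]>70)&(L[...,2]<110)]; print(len(Q),np.percentile(Q,[0.5,50,99.5],axis=0).round(1))
for lo in(-40,-20,-10):
    q=Q[(Q[:,0]>lo)&(Q[:,0]<lo+10)]; print(lo,np.percentile(q[:,1],[1,99]).round(1)) if len(q) else 0
# commanded now
p0,R0=(lambda f:f)(lane(-75+3.2,70,1)); y=frame()[1]; p0=p0-3.0*y/1000
print('now',p0)
plan((*lane(-62,12,1),1),(*lane(-62,4,1),1),start=(p0,R0))
s=sense(); print(s['tcp_pos']); plan((*lane(-62,12,1),1))
E
```

```text
11544 [[-33.2  22.4  89.7]
 [-12.7  46.   91.6]
 [  5.2  69.5  93.2]]
-40 [22.5 68.9]
-20 [22.7 69.1]
-10 [22.9 69.3]
now [0.47580328 0.14713443 0.15032033]
shift [ 9.8 -3.  58. ] turn [0. 0. 0.]
shift [-0.  0.  8.] turn [0. 0. 0.]
[0.47414128 0.14755403 0.1482672 ]
shift [ 8.8 -1.1 56.1] turn [-0.2  0.1  0.3]
```

>>> step_arm --series '[[[3,0,12,0,0,0,1],[6,1,26,0,0,0,1],[8,1,40,0,0,0,1],[8,1,50,0,0,0,1],[8,1,55,0,0,0,1]]]'

```text
t: 5.87
tcp_pos: [0.4761, 0.1379, 0.093]
tcp_rot: [-3.136, 0.264, 1.634]
force: [-0.7, -0.5, -1.6]
width: 0.0469
grip_force: 62.7
```

>>> step_arm --series '[[[0,0,2,0,0,0,1],[0,0,4,0,0,0,1],[0,0,6,0,0,0,1],[0,0,6,0,0,0,1],[0,0,6,0,0,0,1]]]'

```text
t: 6.28
tcp_pos: [0.4775, 0.1391, 0.0896]
tcp_rot: [-3.14, 0.262, 1.636]
force: [0.1, 1.0, -3.0]
width: 0.0468
grip_force: 62.7
```

```bash
cat >> h.py <<'E'
def where():
    s=sense(); X=(s['tcp_pos']-O)*1000; t,y,n=frame(); R=Ro.from_euler('xyz',s['tcp_rot']); f=np.array(s['force'])
    print('t %.2f s %.1f y %.1f h %.1f'%(s['t'],X@t+5,X@y,X@n),'roterr',(Ro.from_matrix(np.c_[t,-y,-n]).inv()*R).as_rotvec(degrees=True).round(1),'F(s,y,n)',np.round([f@t,f@y,f@n],1),'w',s['width'])
E
python3 -c "
from h import *
where()"
```

```text
t 6.28 s -63.9 y 40.8 h 9.2 roterr [ 0.   0.  -0.1] F(s,y,n) [ 1.8 -0.1 -2.7] w 0.046805099876509826
```

Run:
```python
from h import *
w=vision.read_camera('wrist'); cv2.imwrite('pics/w4.png',w['pixels'][0:220,160:480].repeat(2,0).repeat(2,1))
P=cloud(w); t,y,n=frame(); X=(P-O)*1000; L=np.stack([X@t+5,X@y,X@n],-1)
H=cv2.cvtColor(w['pixels'],cv2.COLOR_BGR2HSV)
m=np.zeros((400,640),bool); m[60:200,240:400]=1
Q=L[m&(abs(L[...,2]-32)<9)&(L[...,0]<18)]; print('box',len(Q),np.percentile(Q,[.5,50,99.5],axis=0).round(1).tolist())
for a,b in((16,20),(28,34),(34,40)):
    k=(L[...,0]>a)&(L[...,0]<b)&(abs(L[...,1]-45)<45); q=L[k]; 
    wt=q[(q[:,2]>18)&(q[:,2]<28)][:,1]; print(a,'wall tops y',np.round([wt[wt<45].min(),wt[wt<45].max(),wt[wt>45].min(),wt[wt>45].max()],1) if (wt<45).any() and (wt>45).any() else wt.shape)
m=(H[...,0]>=22)&(H[...,0]<=32)&(H[...,1]>140)&(abs(L[...,2])<5)&(L[...,0]>15)&(L[...,0]<60)&(abs(L[...,1]-45)<40); print('strip',np.percentile(L[m],[1,50,99],axis=0).round(1).tolist())
where()
```

```text
box 12084 [[-28.7, 9.4, 23.2], [-7.2, 41.4, 32.4], [15.3, 65.4, 34.1]]
16 wall tops y [10.6 16.7 74.5 81.3]
28 wall tops y [14.1 19.5 71.6 77.2]
34 wall tops y [13.7 19.5 71.6 77.2]
strip [[15.2, 24.2, -1.8], [29.8, 45.6, -0.2], [43.2, 66.8, 1.4]]
t 6.33 s -63.9 y 40.7 h 9.3 roterr [ 0.   0.  -0.1] F(s,y,n) [ 0.5  0.2 -2.6] w 0.047082325082455224
```

View pics/w4.png

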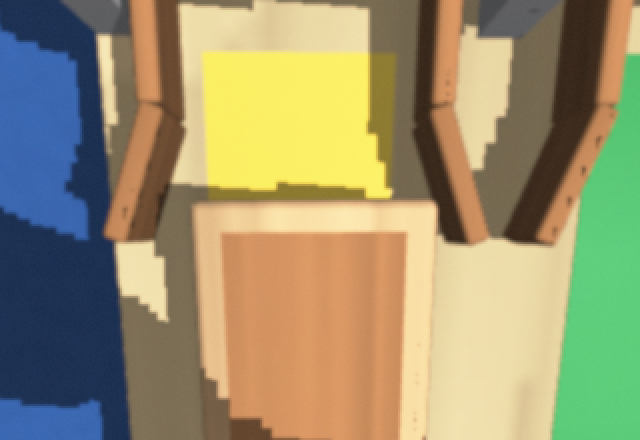

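The close view shows the box nose spanning (193–436,203), right of the lane centre between walls at (170,100) and (430,100). Measured, the box is at y 41.4 and the lane at 45.5. I shift 4 mm and lower.

>>> step_arm --series '[[[0,-2,0,0,0,0,1],[0,-4,0,0,0,0,1],[0,-4,1,0,0,0,1],[0,-4,3,0,0,0,1],[0,-4,4,0,0,0,1]]]'

```text
t: 6.75
tcp_pos: [0.4732, 0.1376, 0.0852]
tcp_rot: [-3.14, 0.262, 1.636]
force: [-0.6, 0.5, -2.3]
width: 0.0467
grip_force: 62.7
```

>>> step_arm --series '[[[0,0,0,0,0,0,1],[0,0,0,0,0,0,1],[0,0,0.5,0,0,0,1],[0,0,0.5,0,0,0,1],[0,0,0.5,0,0,0,1]]]'

```text
t: 7.17
tcp_pos: [0.4734, 0.1375, 0.0849]
tcp_rot: [-3.14, 0.262, 1.636]
force: [-0.2, -0.2, -2.4]
width: 0.0467
grip_force: 62.7
```

```bash
python3 -c "
from h import *
where()"
```

```text
t 7.17 s -64.0 y 45.0 h 4.4 roterr [ 0.1 -0.  -0.1] F(s,y,n) [ 0.4  0.2 -2.3] w 0.04665487401330876
```

>>> step_arm --series '[[[6,0,0.5,0,0,0,1],[12,0,0.5,0,0,0,1],[18,0,0.5,0,0,0,1],[22,0,0.5,0,0,0,1],[24,0,0.5,0,0,0,1]]]'

```text
t: 7.58
tcp_pos: [0.4722, 0.1611, 0.0785]
tcp_rot: [-3.14, 0.262, 1.637]
force: [0.8, -3.4, 7.6]
width: 0.0468
grip_force: 63.8
```

>>> step_arm --series '[[[5,0,0,0,0,0,1],[10,0,0,0,0,0,1],[15,0,0,0,0,0,1],[18,0,0,0,0,0,1],[20,0,0,0,0,0,1]]]'

```text
t: 8.0
tcp_pos: [0.4711, 0.1797, 0.0735]
tcp_rot: [-3.14, 0.263, 1.636]
force: [1.0, -3.9, 7.1]
width: 0.0469
grip_force: 63.7
```

```bash
python3 -c "
from h import *
where()"
```

```text
t 8.00 s -20.3 y 44.7 h 4.3 roterr [ 0.  -0.1 -0.1] F(s,y,n) [-5.7 -0.7  5.9] w 0.04690915355278402
```

>>> step_arm --series '[[[0,0,0,0,0,0,-1],[0,0,0,0,0,0,-1],[0,0,0,0,0,0,-1],[0,0,0,0,0,0,-1],[0,0,0,0,0,0,-1]]]'

```text
t: 8.42
tcp_pos: [0.4704, 0.1798, 0.0728]
tcp_rot: [-3.139, 0.262, 1.636]
force: [0.0, -0.5, -0.6]
width: 0.0852
grip_force: 0.0
```

>>> step_arm --series '[[[0,0,-10,0,0,0,-1],[0,0,-30,0,0,0,-1],[0,0,-60,0,0,0,-1],[-20,0,-65,0,0,0,1],[-50,0,-65,0,0,0,1]]]'

```text
t: 8.83
tcp_pos: [0.474, 0.1532, 0.1512]
tcp_rot: [3.139, 0.258, 1.642]
force: [1.2, 0.3, 0.1]
width: 0.0643
grip_force: 0.0
```

>>> step_arm --series '[[[-25,0,0,0,0,0,1],[-50,0,0,0,0,0,1],[-60,0,0,0,0,0,1],[-62,0,0,0,0,0,1],[-62,0,0,0,0,0,1]]]'

```text
t: 9.25
tcp_pos: [0.4769, 0.089, 0.1652]
tcp_rot: [-3.141, 0.261, 1.635]
force: [0.4, 0.8, 0.7]
width: 0.0007
grip_force: 0.0
```

Run:
```python
from h import *
w=vision.read_camera('wrist'); cv2.imwrite('pics/w5.png',w['pixels'])
P=cloud(w); t,y,n=frame(); X=(P-O)*1000; L=np.stack([X@t+5,X@y,X@n],-1)
Q=L[(abs(L[...,2]-28)<5)&(L[...,0]<-3)&(abs(L[...,1]-45)<35)]; print('box',len(Q),np.percentile(Q,[.5,50,99.5],axis=0).round(1).tolist())
where()
```

```text
box 13662 [[-94.2, 21.8, 25.4], [-43.9, 45.2, 27.6], [-3.7, 69.0, 29.5]]
t 9.30 s -130.8 y 44.7 h 69.3 roterr [ 0.   0.  -0.2] F(s,y,n) [ 0.3 -0.3 -0.5] w -6.025304247286701e-06
```

View pics/w5.png

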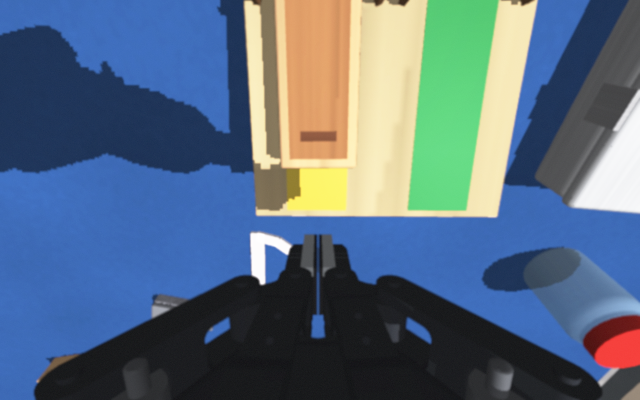

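The wrist view shows the box straight in the yellow lane, tail edge at (318,162) (s=-94), with the shut fingers behind it at (318,240).

>>> step_arm --series '[[[0,0,15,0,0,0,1],[0,0,30,0,0,0,1],[0,0,45,0,0,0,1],[0,0,54,0,0,0,1],[0,0,57,0,0,0,1]]]'

```text
t: 9.72
tcp_pos: [0.4763, 0.0747, 0.1079]
tcp_rot: [-3.136, 0.263, 1.639]
force: [-0.6, -0.9, 0.4]
width: -0.0
grip_force: 0.0
```

>>> step_arm --series '[[[5,0,0,0,0,0,1],[10,0,0,0,0,0,1],[15,0,0,0,0,0,1],[18,0,0,0,0,0,1],[20,0,0,0,0,0,1]]]'

```text
t: 10.13
tcp_pos: [0.4766, 0.0945, 0.1049]
tcp_rot: [-3.141, 0.261, 1.637]
force: [0.8, -0.1, -0.5]
width: 0.0002
grip_force: 0.0
```

>>> step_arm --series '[[[2,0,0,0,0,0,1],[4,0,0,0,0,0,1],[6,0,0,0,0,0,1],[8,0,0,0,0,0,1],[10,0,0,0,0,0,1]]]'

```text
t: 10.55
tcp_pos: [0.4759, 0.1016, 0.1024]
tcp_rot: [-3.14, 0.264, 1.635]
force: [-0.1, -2.7, 5.0]
width: 0.0001
grip_force: 2.3
```

```bash
python3 -c "
from h import *
where()"
```

```text
t 10.55 s -103.3 y 44.8 h 12.0 roterr [ 0.1 -0.1 -0.1] F(s,y,n) [-3.9  0.2  4.2] w 7.433915604473164e-05
```

>>> step_arm --series '[[[0,0,0,0,0,0,1],[0,0,0,0,0,0,1],[0,0,0,0,0,0,1],[0,0,0,0,0,0,1],[0,0,0,0,0,0,1]]]'

```text
t: 10.97
tcp_pos: [0.4758, 0.1024, 0.1021]
tcp_rot: [-3.14, 0.262, 1.635]
force: [1.0, -3.5, 4.8]
width: 0.0003
grip_force: 2.4
```

```bash
python3 -c "
from h import *
where()"
```

```text
t 10.97 s -102.5 y 44.8 h 11.9 roterr [ 0.1 -0.  -0.1] F(s,y,n) [-4.7 -0.8  3.7] w 0.0002502858814353548
```

>>> step_arm --series '[[[1,0,0,0,0,0,1],[2,0,0,0,0,0,1],[3,0,0,0,0,0,1],[4,0,0,0,0,0,1],[5,0,0,0,0,0,1]]]'

```text
t: 11.38
tcp_pos: [0.4752, 0.1077, 0.1006]
tcp_rot: [-3.139, 0.262, 1.636]
force: [-0.4, -4.0, 4.9]
width: 0.0002
grip_force: 2.3
```

```bash
python3 -c "
from h import *
where()"
```

```text
t 11.38 s -96.9 y 45.0 h 11.8 roterr [ 0.1 -0.  -0.1] F(s,y,n) [-5.1  0.6  3.7] w 0.00018764982735370705
```

>>> step_arm --series '[[[1,0,0,0,0,0,1],[2,0,0,0,0,0,1],[3,0,0,0,0,0,1],[4,0,0,0,0,0,1],[4,0,0,0,0,0,1]]]'

```text
t: 11.8
tcp_pos: [0.475, 0.1118, 0.0995]
tcp_rot: [-3.14, 0.262, 1.636]
force: [0.2, -1.8, 3.6]
width: 0.0001
grip_force: 1.7
```

>>> step_arm --series '[[[0.4,0,0,0,0,0,1],[0.8,0,0,0,0,0,1],[1.2,0,0,0,0,0,1],[1.6,0,0,0,0,0,1],[2,0,0,0,0,0,1]]]'

```text
t: 12.22
tcp_pos: [0.4749, 0.1134, 0.0991]
tcp_rot: [-3.14, 0.262, 1.636]
force: [0.1, -3.7, 4.9]
width: -0.0002
grip_force: 2.1
```

```bash
python3 -c "
from h import *
where()"
```

```text
t 12.22 s -91.0 y 45.1 h 11.8 roterr [ 0.1 -0.  -0.1] F(s,y,n) [-4.9  0.2  3.8] w -0.0002343687791125657
```

>>> step_arm --series '[[[0.5,0,0,0,0,0,1],[1,0,0,0,0,0,1],[1.5,0,0,0,0,0,1],[2,0,0,0,0,0,1],[2.5,0,0,0,0,0,1]]]'

```text
t: 12.63
tcp_pos: [0.4747, 0.1159, 0.0984]
tcp_rot: [-3.14, 0.262, 1.636]
force: [-0.2, -2.8, 3.9]
width: 0.0001
grip_force: 2.0
```

>>> step_arm --series '[[[0.5,0,0,0,0,0,1],[1,0,0,0,0,0,1],[1.5,0,0,0,0,0,1],[2,0,0,0,0,0,1],[2.5,0,0,0,0,0,1]]]'

```text
t: 13.05
tcp_pos: [0.4746, 0.1183, 0.0977]
tcp_rot: [-3.14, 0.262, 1.636]
force: [0.1, -3.6, 4.4]
width: -0.0
grip_force: 1.9
```

>>> step_arm --series '[[[0.5,0,0,0,0,0,1],[1,0,0,0,0,0,1],[1.5,0,0,0,0,0,1],[2,0,0,0,0,0,1],[2.5,0,0,0,0,0,1]]]'

```text
t: 13.47
tcp_pos: [0.4744, 0.1207, 0.0971]
tcp_rot: [-3.14, 0.262, 1.636]
force: [-0.4, -3.0, 2.8]
width: -0.0002
grip_force: 1.8
```

>>> step_arm --series '[[[0.5,0,0,0,0,0,1],[1,0,0,0,0,0,1],[1.5,0,0,0,0,0,1],[2,0,0,0,0,0,1],[2.5,0,0,0,0,0,1]]]'

```text
t: 13.88
tcp_pos: [0.4742, 0.1231, 0.0965]
tcp_rot: [-3.14, 0.262, 1.636]
force: [0.2, -2.9, 2.6]
width: -0.0
grip_force: 1.8
```

>>> step_arm --series '[[[0.5,0,0,0,0,0,1],[1,0,0,0,0,0,1],[1.5,0,0,0,0,0,1],[2,0,0,0,0,0,1],[2.5,0,0,0,0,0,1]]]'

```text
t: 14.3
tcp_pos: [0.4741, 0.1255, 0.0958]
tcp_rot: [-3.139, 0.262, 1.636]
force: [-0.3, -3.2, 2.3]
width: 0.0001
grip_force: 1.7
```

>>> step_arm --series '[[[0.5,0,0,0,0,0,1],[1,0,0,0,0,0,1],[1.5,0,0,0,0,0,1],[2,0,0,0,0,0,1],[2.5,0,0,0,0,0,1]]]'

```text
t: 14.72
tcp_pos: [0.4739, 0.1279, 0.0952]
tcp_rot: [-3.14, 0.262, 1.636]
force: [0.1, -2.5, 3.1]
width: 0.0003
grip_force: 1.7
```

>>> step_arm --series '[[[0.5,0,0,0,0,0,1],[1,0,0,0,0,0,1],[1.5,0,0,0,0,0,1],[2,0,0,0,0,0,1],[2.5,0,0,0,0,0,1]]]'

```text
t: 15.13
tcp_pos: [0.4738, 0.1303, 0.0945]
tcp_rot: [-3.14, 0.262, 1.636]
force: [-0.5, -3.0, 2.9]
width: 0.0001
grip_force: 1.6
```

>>> step_arm --series '[[[0.5,0,0,0,0,0,1],[1,0,0,0,0,0,1],[1.5,0,0,0,0,0,1],[2,0,0,0,0,0,1],[2.5,0,0,0,0,0,1]]]'

```text
t: 15.55
tcp_pos: [0.4737, 0.1309, 0.0944]
tcp_rot: [-3.139, 0.265, 1.635]
force: [-0.3, -7.0, 8.5]
width: -0.0002
grip_force: 4.6
```

Firm stop reached: the tool moved only 0.6 of the 2.5 mm commanded and the force jumped. I press slightly more.

>>> step_arm --series '[[[0.4,0,0,0,0,0,1],[0.8,0,0,0,0,0,1],[1.2,0,0,0,0,0,1],[1.2,0,0,0,0,0,1],[1.2,0,0,0,0,0,1]]]'

```text
t: 15.97
tcp_pos: [0.4737, 0.131, 0.0944]
tcp_rot: [-3.139, 0.266, 1.634]
force: [-0.5, -8.5, 9.2]
width: -0.0001
grip_force: 5.4
```

```bash
python3 -c "
from h import *
where()"
```

```text
t 15.97 s -72.8 y 45.1 h 11.8 roterr [ 0.2 -0.2 -0. ] F(s,y,n) [-10.5   1.    6.7] w -0.00010242696001433468
```

>>> step_arm --series '[[[0.4,0,0,0,0,0,1],[0.8,0,0,0,0,0,1],[1,0,0,0,0,0,1],[1,0,0,0,0,0,1],[1,0,0,0,0,0,1]]]'

```text
t: 16.38
tcp_pos: [0.4737, 0.131, 0.0944]
tcp_rot: [-3.139, 0.267, 1.633]
force: [-1.4, -10.8, 12.4]
width: 0.0001
grip_force: 6.6
```

```bash
python3 -c "
from h import *
where()"
```

```text
t 16.38 s -72.8 y 45.1 h 11.8 roterr [ 0.2 -0.3  0. ] F(s,y,n) [-13.5   2.1   9.2] w 0.00014373466530564298
```

>>> step_arm --series '[[[-2,0,0,0,0,0,1],[-5,0,0,0,0,0,1],[-12,0,0,0,0,0,1],[-22,0,0,0,0,0,1],[-32,0,-5,0,0,0,1]]]'

```text
t: 16.8
tcp_pos: [0.4747, 0.1046, 0.1059]
tcp_rot: [-3.138, 0.262, 1.637]
force: [-0.2, 0.7, -0.8]
width: -0.0001
grip_force: 0.0
```

>>> step_arm --series '[[[-10,0,-15,0,0,0,1],[-20,0,-35,0,0,0,1],[-30,0,-60,0,0,0,1],[-35,0,-80,0,0,0,1],[-35,0,-80,0,0,0,1]]]'

```text
t: 17.22
tcp_pos: [0.4792, 0.0923, 0.1973]
tcp_rot: [3.136, 0.259, 1.633]
force: [0.7, 0.1, 1.4]
width: 0.0001
grip_force: 0.0
```

```bash
cat >> h.py <<'E'
def trayview(side,hh,smax=-3):
    w=vision.read_camera('wrist'); P=cloud(w); t,y,n=frame(); X=(P-O)*1000; L=np.stack([X@t+5,X@y,X@n],-1)
    Q=L[(abs(L[...,2]-hh)<5)&(L[...,0]<smax)&(L[...,0]>-140)&(abs(L[...,1]-45*side)<35)]; print('thing',len(Q),np.percentile(Q,[.5,50,99.5],axis=0).round(1).tolist())
    where(); return w,L
E
python3 - <<'E'
from h import *
vision.read_camera('side'); trayview(1,28)
s=sense(); print(s['tcp_pos'],s['tcp_rot'])
p,R=lane(-72.8-1+3.2-0-67,11.8+85,1)  # rough commanded
plan(([.453,-.2745,.15],down(38.8),2),([.453,-.2745,.005],down(38.8),1))
c=vision.read_camera('scene'); blobs(c)
E
```

```text
thing 6994 [[-61.5, 21.9, 25.4], [-30.5, 45.2, 27.6], [-3.3, 68.9, 29.5]]
t 17.32 s -136.3 y 44.2 h 97.8 roterr [-0.   0.1 -0.1] F(s,y,n) [-0.2 -0.1 -0.7] w -0.00043117867369739756
[0.47706054 0.09203569 0.19386745] [3.14108756 0.26083695 1.63468447]
shift [-170.3  -23.7   68.1] turn [ 3.6  6.9 27.3]
shift [-168.    62.1   46.2] turn [ 3.6  6.9 27.3]
shift [ -0.   0. 145.] turn [ 0.  0. -0.]
[266. 134.] 673 ctr 218 -294 size 153 x 65 ang 15.5 ztop 42
[302. 154.] 190 ctr 314 -166 size 84 x 32 ang -11.0 ztop 25
[204. 183.] 1208 ctr 425 -491 size 205 x 66 ang -14.0 ztop 41
[454. 201.] 777 ctr 538 305 size 212 x 116 ang -26.9 ztop 57
[270. 189.] 537 ctr 456 -273 size 121 x 50 ang 37.4 ztop 35
[381. 209.] 129 ctr 528 77 size 177 x 12 ang 7.3 ztop 48
[434. 203.] 198 ctr 551 240 size 58 x 50 ang 85.5 ztop 59
[179. 244.] 1149 ctr 651 -545 size 164 x 64 ang 12.4 ztop 46
[411. 270.] 1730 ctr 764 146 size 176 x 122 ang 88.2 ztop 59
[340. 288.] 158 ctr 811 -63 size 69 x 26 ang 83.8 ztop 54
[246. 298.] 148 ctr 839 -339 size 38 x 26 ang 9.6 ztop 30
```

Box tail is at s=-61.5 and straight, so the yellow lane is done. Next is the eraser.

>>> step_arm --series '[[[-34,-5,14,0.7,1.4,5.5,0],[-68,-10,27,1.4,2.8,11,-1],[-102,-14,41,2.2,4.1,16.4,-1],[-136,-19,54,2.9,5.5,21.8,-1],[-170,-24,68,3.6,6.9,27.3,-1]]]'

```text
t: 17.78
tcp_pos: [0.4631, -0.0922, 0.1701]
tcp_rot: [3.112, 0.132, 1.149]
force: [1.5, 0.0, 0.2]
width: 0.0602
grip_force: 0.0
```

>>> step_arm --series '[[[-34,12,9,0.7,1.4,5.5,-1],[-67,25,18,1.4,2.8,11,-1],[-101,37,28,2.2,4.1,16.4,-1],[-135,50,37,2.9,5.5,21.8,-1],[-168,62,46,3.6,6.9,27.3,-1]]]'

```text
t: 18.2
tcp_pos: [0.4508, -0.2756, 0.1483]
tcp_rot: [-3.139, 0.002, 0.672]
force: [0.5, 0.2, 0.9]
width: 0.0854
grip_force: 0.0
```

>>> step_arm --series '[[[0,0,0,0,0,0,-1],[0,0,0,0,0,0,-1],[0,0,0,0,0,0,-1],[0,0,0,0,0,0,-1],[0,0,0,0,0,0,-1]]]'

```text
t: 18.62
tcp_pos: [0.4525, -0.2718, 0.1493]
tcp_rot: [-3.14, 0.002, 0.681]
force: [-0.3, -0.6, 0.9]
width: 0.0853
grip_force: 0.0
```

Run:
```python
from h import *
w=vision.read_camera('wrist'); blobs(w,.01,.06)
s=sense(); print(s['tcp_pos'],s['tcp_rot'],s['qpos'].round(2))
plan(([.4535,-.2745,.004],down(38.6),1))
```

```text
[319. 190.] 6633 ctr 451 -274 size 119 x 48 ang 38.7 ztop 32
[145. 232.] 2768 ctr 309 -166 size 83 x 33 ang -12.3 ztop 22
[620. 250.] 2981 ctr 576 -537 size 57 x 27 ang 50.6 ztop 42
[519. 286.] 2061 ctr 496 -501 size 52 x 47 ang -14.0 ztop 38
[233. 323.] 937 ctr 286 -294 size 41 x 19 ang 72.2 ztop 38
[400. 338.] 312 ctr 378 -448 size 31 x 4 ang -11.8 ztop 23
[158. 393.] 133 ctr 172 -278 size 24 x 14 ang 23.7 ztop 38
[ 0.45260504 -0.27203606  0.14949459] [-3.14005705e+00  2.02031673e-03  6.80369765e-01] [ 0.19  0.37  0.37  1.95 -0.17  0.85 -0.24]
shift [ -0.6   2.7 145.5] turn [-0.1  0.1  0.4]
```

>>> step_arm --series '[[[0,0,30,0,0,0,-1],[-1,1,65,0,0,-0.3,-1],[-1,2,100,0,0,-0.3,-1],[-1,2,125,0,0,-0.3,-1],[-1,2,135,0,0,-0.3,-1]]]'

```text
t: 19.08
tcp_pos: [0.4505, -0.2736, 0.0115]
tcp_rot: [-3.136, 0.004, 0.685]
force: [-0.2, -0.4, 0.2]
width: 0.0856
grip_force: 0.0
```

>>> step_arm --series '[[[0,0,6,0,0,0,-1],[0,0,10,0,0,0,-1],[0,0,10,0,0,0,-1],[0,0,10,0,0,0,1],[0,0,10,0,0,0,1]]]'

```text
t: 19.5
tcp_pos: [0.4533, -0.2769, 0.0061]
tcp_rot: [3.14, 0.001, 0.682]
force: [0.1, -0.8, -0.3]
width: 0.064
grip_force: 0.0
```

>>> step_arm --series '[[[0,0,0,0,0,0,1],[0,0,0,0,0,0,1],[0,0,0,0,0,0,1],[0,0,0,0,0,0,1],[0,0,0,0,0,0,1]]]'

```text
t: 19.92
tcp_pos: [0.4529, -0.2766, 0.006]
tcp_rot: [3.141, 0.001, 0.682]
force: [-1.6, 0.7, 7.3]
width: 0.0471
grip_force: 63.2
```

>>> step_arm --series '[[[0,0,-5,0,0,0,1],[0,0,-25,0,0,0,1],[0,0,-60,0,0,0,1],[0,0,-95,0,0,0,1],[0,0,-120,0,0,0,1]]]'

```text
t: 20.33
tcp_pos: [0.4529, -0.2768, 0.1275]
tcp_rot: [3.14, 0.002, 0.681]
force: [0.3, -0.4, -2.4]
width: 0.0471
grip_force: 62.3
```

>>> step_arm --series '[[[0,0,-15,0,0,0,1],[0,0,-25,0,0,0,1],[0,0,-30,0,0,0,1],[0,0,-30,0,0,0,1],[0,0,-30,0,0,0,1]]]'

```text
t: 20.75
tcp_pos: [0.452, -0.2758, 0.1539]
tcp_rot: [-3.14, 0.003, 0.682]
force: [0.5, -0.9, -1.4]
width: 0.0469
grip_force: 62.3
```

Run:
```python
from h import *
s=sense(); print(s['tcp_pos'],s['tcp_rot'])
p,R=lane(-72,80,-1); print(p)
plan((p,R,3))
```

```text
[ 0.45196148 -0.27579393  0.1539441 ] [-3.13960282e+00  2.77317329e-03  6.82025768e-01]
[0.56248122 0.15498748 0.16003135]
shift [119.1 -88.3  -2.2] turn [ -2.4  -4.6 -18.1]
shift [139.9 -46.7 -15.5] turn [ -2.4  -4.6 -18.1]
shift [145.6  -0.4 -28.1] turn [ -2.4  -4.6 -18.1]
```

>>> step_arm --series '[[[20,-15,0,-0.5,-0.9,-3.6,1],[45,-33,-1,-1,-1.8,-7.2,1],[70,-52,-1,-1.4,-2.7,-10.8,1],[95,-70,-2,-1.9,-3.7,-14.4,1],[119,-88,-2,-2.4,-4.6,-18.1,1]]]'

```text
t: 21.17
tcp_pos: [0.4887, -0.1312, 0.1551]
tcp_rot: [3.116, 0.089, 1.0]
force: [0.3, 0.7, -1.7]
width: 0.047
grip_force: 62.2
```

>>> step_arm --series '[[[28,-9,-3,-0.5,-0.9,-3.6,1],[56,-19,-6,-1,-1.8,-7.2,1],[84,-28,-9,-1.4,-2.7,-10.8,1],[112,-37,-12,-1.9,-3.7,-14.4,1],[140,-47,-16,-2.4,-4.6,-18.1,1]]]'

```text
t: 21.58
tcp_pos: [0.5251, 0.0123, 0.1572]
tcp_rot: [3.117, 0.179, 1.317]
force: [-0.1, -0.0, -1.4]
width: 0.0471
grip_force: 62.2
```

>>> step_arm --series '[[[32,0,-6,-0.5,-1,-4,1],[65,0,-12,-1.1,-2,-8,1],[100,0,-19,-1.6,-3.1,-12.3,1],[130,0,-25,-2.1,-4,-16,1],[146,0,-28,-2.4,-4.6,-18.1,1]]]'

```text
t: 22.0
tcp_pos: [0.5623, 0.1607, 0.1586]
tcp_rot: [-3.138, 0.261, 1.645]
force: [1.2, 1.0, -1.2]
width: 0.0466
grip_force: 62.2
```

>>> step_arm --series '[[[0,0,0,0,0,0,1],[0,0,0,0,0,0,1],[0,0,0,0,0,0,1],[0,0,0,0,0,0,1],[0,0,0,0,0,0,1]]]'

```text
t: 22.42
tcp_pos: [0.563, 0.1527, 0.1606]
tcp_rot: [-3.14, 0.263, 1.633]
force: [0.7, 0.0, -0.4]
width: 0.0469
grip_force: 62.2
```

Run:
```python
from h import *
w,L=trayview(-1,80+26,10)
plan((*lane(-62,14,-1),1))
```

```text
thing 22298 [[-103.6, -73.6, 102.1], [-53.8, -44.6, 105.1], [-14.0, -16.9, 109.8]]
t 22.47 s -74.1 y -45.5 h 80.2 roterr [ 0.1 -0.1  0. ] F(s,y,n) [-0.3  0.2 -2.4] w 0.04675997753837237
shift [12.1 -0.4 66.2] turn [-0.1  0.1 -0. ]
```

>>> step_arm --series '[[[6,0,15,0,0,0,1],[12,-1,32,0,0,0,1],[18,-1,50,0,0,0,1],[22,-1,64,0,0,0,1],[22,-1,68,0,0,0,1]]]'

```text
t: 22.88
tcp_pos: [0.5601, 0.1574, 0.0871]
tcp_rot: [-3.137, 0.263, 1.636]
force: [-0.7, -0.4, -0.9]
width: 0.0473
grip_force: 62.2
```

>>> step_arm --series '[[[0,0,0,0,0,0,1],[0,0,1,0,0,0,1],[0,0,2,0,0,0,1],[0,0,2,0,0,0,1],[0,0,2,0,0,0,1]]]'

```text
t: 23.3
tcp_pos: [0.5624, 0.1582, 0.0883]
tcp_rot: [3.141, 0.262, 1.635]
force: [0.3, 0.3, -1.4]
width: 0.0471
grip_force: 62.2
```

Run:
```python
from h import *
w,L=trayview(-1,40,9)
Q=L[(L[...,0]>28)&(L[...,0]<40)&(abs(L[...,1]+45)<40)&(L[...,2]>18)&(L[...,2]<28)][:,1]; print('inner walls',Q[Q>-45].min().round(1),Q[Q<-45].max().round(1))
H=cv2.cvtColor(w['pixels'],cv2.COLOR_BGR2HSV)
m=(H[...,0]>=50)&(H[...,0]<=90)&(H[...,1]>140)&(L[...,2]>5)&(L[...,2]<30)&(L[...,0]>20)&(L[...,0]<160)&(L[...,1]<-20)&(L[...,1]>-70); print('stop',m.sum(),np.percentile(L[m],[1,50,99],axis=0).round(1).tolist() if m.any() else '')
cv2.imwrite('pics/w6.png',w['pixels'][0:220,160:480].repeat(2,0).repeat(2,1))
```

```text
thing 21700 [[-79.6, -73.1, 35.2], [-31.0, -44.2, 36.8], [8.7, -16.7, 43.8]]
t 23.35 s -50.3 y -45.1 h 11.5 roterr [-0.   0.  -0.1] F(s,y,n) [ 1.1  0.5 -1.9] w 0.04678704124390127
inner walls -18.3 -70.5
stop 0
```

View pics/w6.png

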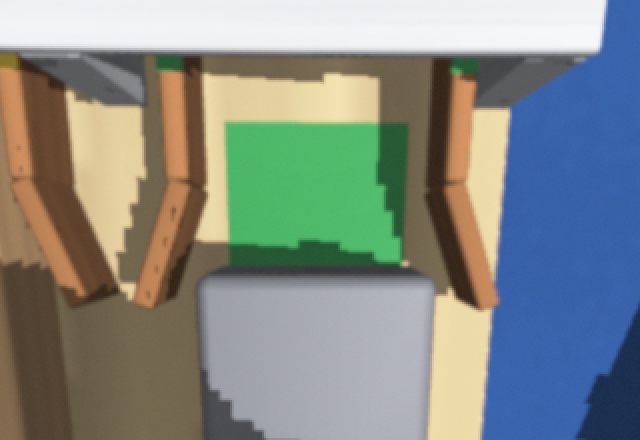

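The close view shows the eraser nose spanning (200–433,270), centred between the green walls at (190,185) and (440,190). The stop is out of sight under the strap. Next I lower it and slide it in.

>>> step_arm --series '[[[0,0,2,0,0,0,1],[0,0,3.5,0,0,0,1],[0,0,4.5,0,0,0,1],[0,0,4.8,0,0,0,1],[0,0,4.8,0,0,0,1]]]'

```text
t: 23.77
tcp_pos: [0.5618, 0.1568, 0.083]
tcp_rot: [-3.14, 0.262, 1.636]
force: [0.3, 0.1, 1.9]
width: 0.0469
grip_force: 62.7
```

>>> step_arm --series '[[[4,0,0,0,0,0,1],[9,0,0,0,0,0,1],[14,0,0,0,0,0,1],[17,0,0,0,0,0,1],[18,0,0,0,0,0,1]]]'

```text
t: 24.18
tcp_pos: [0.5608, 0.1751, 0.0781]
tcp_rot: [-3.14, 0.262, 1.637]
force: [-1.0, -1.8, 4.3]
width: 0.047
grip_force: 62.9
```

Run:
```python
from h import *
import pickle
where()
c=pickle.load(open('c0.pkl','rb'))['scene']; P=cloud(c); t,y,n=frame(); X=(P-O)*1000; L=np.stack([X@t+5,X@y,X@n],-1); H=cv2.cvtColor(c['pixels'],cv2.COLOR_BGR2HSV)
for nm,lo,hi,sd in(('yel',18,32,1),('grn',50,95,-1)):
    m=(H[...,0]>=lo)&(H[...,0]<=hi)&(H[...,1]>110)&(L[...,0]>58)&(L[...,0]<190)&(abs(L[...,1]-45*sd)<30)&(abs(L[...,2])<40)
    for q in L[m][np.argsort(L[m][:,0])][:14]: print(nm,q.round(0),end=' ')
    print(m.sum())
```

```text
t 24.18 s -31.3 y -44.6 h 6.1 roterr [ 0.  -0.  -0.2] F(s,y,n) [-2.8  1.1  3.7] w 0.046986004208238244
yel [85. 17. 19.] yel [85. 70. 24.] yel [89. 15. 23.] yel [91. 72. 21.] yel [92. 70. 24.] yel [96. 15. 24.] yel [98. 73. 21.] yel [99. 70. 19.] yel [99. 70. 26.] yel [101.  69.  21.] yel [102.  70.  26.] yel [103.  67.  23.] yel [104.  16.  23.] yel [106.  15.  25.] 30
grn [ 79. -42.  33.] grn [ 80. -38.  33.] grn [ 81. -28.  29.] grn [ 82. -33.  25.] grn [ 83. -29.  25.] 5
```

>>> step_arm --series '[[[4,0,0,0,0,0,1],[8,0,0,0,0,0,1],[12,0,0,0,0,0,1],[14,0,0,0,0,0,1],[14,0,0,0,0,0,1]]]'

```text
t: 24.6
tcp_pos: [0.5599, 0.1887, 0.0744]
tcp_rot: [-3.141, 0.262, 1.637]
force: [0.6, -0.0, 3.2]
width: 0.0471
grip_force: 62.9
```

>>> step_arm --series '[[[0,0,0,0,0,0,-1],[0,0,0,0,0,0,-1],[0,0,0,0,0,0,-1],[0,0,0,0,0,0,-1],[0,0,0,0,0,0,-1]]]'

```text
t: 25.02
tcp_pos: [0.5597, 0.1877, 0.0743]
tcp_rot: [-3.14, 0.262, 1.636]
force: [0.5, -0.4, 0.6]
width: 0.0855
grip_force: 0.0
```

>>> step_arm --series '[[[0,0,-10,0,0,0,-1],[0,0,-30,0,0,0,-1],[0,0,-60,0,0,0,-1],[-20,0,-65,0,0,0,1],[-50,0,-65,0,0,0,1]]]'

```text
t: 25.43
tcp_pos: [0.563, 0.1621, 0.1529]
tcp_rot: [3.139, 0.257, 1.642]
force: [-0.2, 0.2, -0.7]
width: 0.0637
grip_force: 0.0
```

>>> step_arm --series '[[[-25,0,0,0,0,0,1],[-45,0,0,0,0,0,1],[-50,0,0,0,0,0,1],[-50,0,0,0,0,0,1],[-50,0,0,0,0,0,1]]]'

```text
t: 25.85
tcp_pos: [0.5652, 0.1092, 0.1635]
tcp_rot: [-3.141, 0.261, 1.636]
force: [-0.6, 1.1, -0.3]
width: 0.0006
grip_force: 0.0
```

Run:
```python
from h import *
trayview(-1,32); trayview(1,28)
```

```text
thing 10682 [[-75.7, -67.3, 28.5], [-36.0, -43.7, 31.2], [-3.3, -20.2, 33.0]]
t 25.90 s -116.3 y -44.7 h 71.4 roterr [ 0.   0.1 -0.2] F(s,y,n) [-0.6 -0.1  0.3] w 0.0001929643142891895
thing 8944 [[-61.5, 21.0, 23.9], [-30.3, 44.1, 27.5], [-3.3, 68.5, 29.3]]
t 25.95 s -116.0 y -44.6 h 71.2 roterr [ 0.   0.  -0.3] F(s,y,n) [-0.1  0.7 -0.5] w 0.0002304892940593265
```

>>> step_arm --series '[[[0,0,15,0,0,0,1],[0,0,30,0,0,0,1],[0,0,45,0,0,0,1],[0,0,55,0,0,0,1],[0,0,58,0,0,0,1]]]'

```text
t: 26.37
tcp_pos: [0.5646, 0.0936, 0.105]
tcp_rot: [-3.137, 0.263, 1.638]
force: [-0.8, 0.7, -0.7]
width: 0.0001
grip_force: 0.0
```

>>> step_arm --series '[[[5,0,0,0,0,0,1],[11,0,0,0,0,0,1],[17,0,0,0,0,0,1],[22,0,0,0,0,0,1],[26,0,0,0,0,0,1]]]'

```text
t: 26.78
tcp_pos: [0.5647, 0.1199, 0.1008]
tcp_rot: [-3.141, 0.261, 1.637]
force: [0.8, 0.4, 0.7]
width: 0.0002
grip_force: 0.0
```

>>> step_arm --series '[[[3,0,0,0,0,0,1],[6,0,0,0,0,0,1],[9,0,0,0,0,0,1],[12,0,0,0,0,0,1],[15,0,0,0,0,0,1]]]'

```text
t: 27.2
tcp_pos: [0.5637, 0.1324, 0.0967]
tcp_rot: [-3.141, 0.263, 1.635]
force: [0.3, -1.6, 1.6]
width: 0.0003
grip_force: 0.7
```

>>> step_arm --series '[[[3,0,0,0,0,0,1],[6,0,0,0,0,0,1],[9,0,0,0,0,0,1],[12,0,0,0,0,0,1],[14,0,0,0,0,0,1]]]'

```text
t: 27.62
tcp_pos: [0.5626, 0.1466, 0.0928]
tcp_rot: [-3.14, 0.262, 1.636]
force: [-0.5, -0.4, 2.1]
width: 0.0001
grip_force: 0.7
```

Run:
```python
from h import *
trayview(-1,32)
```

```text
thing 11979 [[-55.7, -67.1, 28.3], [-25.9, -43.6, 31.2], [-3.2, -20.1, 36.1]]
t 27.67 s -62.2 y -44.5 h 12.9 roterr [ 0.   0.  -0.2] F(s,y,n) [ 0.1 -0.6  0.9] w 0.00021943552419793558
```

>>> step_arm --series '[[[2,0,0,0,0,0,1],[4,0,0,0,0,0,1],[6,0,0,0,0,0,1],[8,0,0,0,0,0,1],[10,0,0,0,0,0,1]]]'

```text
t: 28.08
tcp_pos: [0.5619, 0.1559, 0.0902]
tcp_rot: [-3.14, 0.262, 1.636]
force: [-0.5, -0.8, 0.0]
width: -0.0003
grip_force: 0.5
```

>>> step_arm --series '[[[1,0,0,0,0,0,1],[2,0,0,0,0,0,1],[3,0,0,0,0,0,1],[4,0,0,0,0,0,1],[5,0,0,0,0,0,1]]]'

```text
t: 28.5
tcp_pos: [0.5617, 0.1601, 0.0891]
tcp_rot: [-3.14, 0.263, 1.635]
force: [-0.6, -2.0, 0.2]
width: -0.0002
grip_force: 1.0
```

Run:
```python
from h import *
trayview(-1,32)
```

```text
thing 8200 [[-41.7, -67.1, 28.1], [-19.8, -43.6, 31.2], [-3.2, -20.1, 36.3]]
t 28.55 s -48.2 y -44.5 h 12.8 roterr [ 0.1 -0.  -0.1] F(s,y,n) [-0.9  0.4  0.7] w -0.00015917367192404174
```

>>> step_arm --series '[[[0.6,0,0,0,0,0,1],[1.2,0,0,0,0,0,1],[1.8,0,0,0,0,0,1],[2.4,0,0,0,0,0,1],[3,0,0,0,0,0,1]]]'

```text
t: 28.97
tcp_pos: [0.5614, 0.1635, 0.0882]
tcp_rot: [-3.14, 0.262, 1.636]
force: [0.2, -0.9, 0.9]
width: -0.0001
grip_force: 0.7
```

>>> step_arm --series '[[[0.6,0,0,0,0,0,1],[1.2,0,0,0,0,0,1],[1.8,0,0,0,0,0,1],[2.4,0,0,0,0,0,1],[3,0,0,0,0,0,1]]]'

```text
t: 29.38
tcp_pos: [0.5612, 0.1664, 0.0874]
tcp_rot: [-3.14, 0.262, 1.636]
force: [0.1, -1.2, 0.2]
width: 0.0005
grip_force: 0.6
```

>>> step_arm --series '[[[0.6,0,0,0,0,0,1],[1.2,0,0,0,0,0,1],[1.8,0,0,0,0,0,1],[2.4,0,0,0,0,0,1],[3,0,0,0,0,0,1]]]'

```text
t: 29.8
tcp_pos: [0.5611, 0.1693, 0.0867]
tcp_rot: [-3.14, 0.262, 1.636]
force: [-0.8, -0.4, -0.7]
width: -0.0001
grip_force: 0.6
```

>>> step_arm --series '[[[0.6,0,0,0,0,0,1],[1.2,0,0,0,0,0,1],[1.8,0,0,0,0,0,1],[2.4,0,0,0,0,0,1],[3,0,0,0,0,0,1]]]'

```text
t: 30.22
tcp_pos: [0.561, 0.1721, 0.0859]
tcp_rot: [-3.14, 0.262, 1.636]
force: [0.6, -1.6, -0.9]
width: 0.0
grip_force: 0.6
```

>>> step_arm --series '[[[0.6,0,0,0,0,0,1],[1.2,0,0,0,0,0,1],[1.8,0,0,0,0,0,1],[2.4,0,0,0,0,0,1],[3,0,0,0,0,0,1]]]'

```text
t: 30.63
tcp_pos: [0.5608, 0.1726, 0.0858]
tcp_rot: [-3.14, 0.265, 1.634]
force: [-2.1, -7.6, 6.7]
width: -0.0001
grip_force: 4.3
```

Firm stop again: 0.5 of 3 mm moved, and the force jumped to about 9 N. I press a little more, then back away.

>>> step_arm --series '[[[0.3,0,0,0,0,0,1],[0.6,0,0,0,0,0,1],[0.6,0,0,0,0,0,1],[0.6,0,0,0,0,0,1],[0.6,0,0,0,0,0,1]]]'

```text
t: 31.05
tcp_pos: [0.5609, 0.1726, 0.0858]
tcp_rot: [-3.14, 0.266, 1.634]
force: [-1.9, -6.7, 5.0]
width: -0.0001
grip_force: 4.3
```

```bash
python3 -c "
from h import *
where()"
```

```text
t 31.05 s -35.7 y -44.5 h 12.8 roterr [ 0.1 -0.2 -0. ] F(s,y,n) [-7.7  2.3  3.1] w -0.00011307709876183393
```

>>> step_arm --series '[[[-2,0,0,0,0,0,1],[-5,0,0,0,0,0,1],[-12,0,0,0,0,0,1],[-22,0,0,0,0,0,1],[-32,0,-5,0,0,0,1]]]'

```text
t: 31.47
tcp_pos: [0.562, 0.1453, 0.0976]
tcp_rot: [-3.139, 0.263, 1.637]
force: [0.4, -0.4, -0.4]
width: -0.0
grip_force: 0.0
```

>>> step_arm --series '[[[-10,0,-15,0,0,0,1],[-20,0,-35,0,0,0,1],[-30,0,-60,0,0,0,1],[-40,0,-80,0,0,0,1],[-50,0,-85,0,0,0,1]]]'

```text
t: 31.88
tcp_pos: [0.5666, 0.1204, 0.1974]
tcp_rot: [3.137, 0.26, 1.635]
force: [0.3, 0.4, 0.0]
width: 0.0001
grip_force: 0.0
```

>>> step_arm --series '[[[-10,0,-10,0,0,0,1],[-20,0,-20,0,0,0,1],[-20,0,-20,0,0,0,1],[-20,0,-20,0,0,0,1],[-20,0,-20,0,0,0,1]]]'

```text
t: 32.3
tcp_pos: [0.5648, 0.1058, 0.2168]
tcp_rot: [-3.139, 0.262, 1.636]
force: [0.1, -0.0, 0.5]
width: 0.0003
grip_force: 0.0
```

Run:
```python
from h import *
trayview(-1,32); w,L=trayview(1,28)
c=vision.read_camera('scene'); a=cv2.resize(w['pixels'],None,fx=.6,fy=.6); b=cv2.resize(c['pixels'][145:245,365:480],(400,240),interpolation=2)
cv2.imwrite('pics/end.png',np.hstack([a,b]))
```

```text
thing 2309 [[-24.4, -67.0, 27.7], [-13.7, -43.4, 31.1], [-3.1, -20.0, 33.1]]
t 32.35 s -133.9 y -44.1 h 121.9 roterr [ 0.1 -0.  -0.2] F(s,y,n) [ 0.2  0.3 -1.1] w -0.00017654113686023625
thing 5787 [[-61.7, 20.9, 24.1], [-30.9, 44.1, 27.5], [-3.2, 68.5, 29.4]]
t 32.40 s -133.8 y -44.1 h 121.9 roterr [ 0.1 -0.  -0.2] F(s,y,n) [ 1.   0.1 -0.9] w 4.284383467606897e-05
```

View pics/end.png

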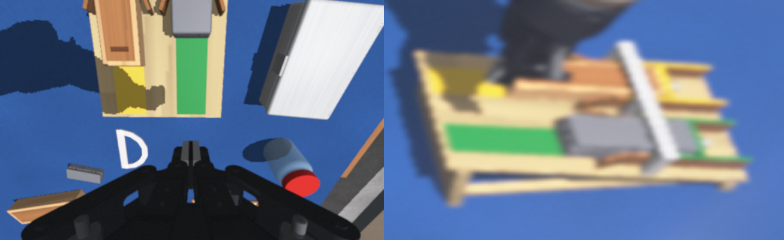

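The final view shows the box in the yellow lane (125,30) and the eraser in the green lane (192,18), both straight, under the strap and against their stops. The arm is clear and nothing else has moved.

```bash
python3 -c "
from rig import r
print(r.hand_in())"
```

```text
the job is handed in; nothing more can be done
None
```

The job is handed in at about 32 s: the pencil box (yellow lane) and then the eraser (green lane) were each slid under the strap until the stop stood firm and pressed there (8–13 N at the wrist), and both were left resting against their stops.

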